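# Seat the torch valve block and hold the refill coupler on its nipple

### The arm

A 7-joint arm with a two-finger parallel gripper is mounted at the origin on the work surface. World frame = base frame: x ahead of the robot, y to its left, z up, the work surface at z = 0. Lengths are in m, angles in rad, forces in N, time in s.
With the tool pointing down it reaches from about 0.425 to 0.95 m from the base axis. Payload 16.7 kg.
Tool frame: the origin (TCP) lies midway between the tips of the shut fingers; the grasp point (between the pads) lies 19 mm behind it; z points along the fingers, y is the line along which they close (so a half turn about z gives the same grasp; the last joint's range is limited). The gripper opens to 94 mm and grips with 3 to 60 N. Pads are 16 mm wide; open, the fingers measure 119 mm over their backs; the gripper's body (75 mm by 177 mm) begins 78 mm behind the grasp point.
Start: joints at [-0.149, 0.426, 0.074, 1.606, -0.034, 1.111, -0.067], TCP at [0.675, -0, 0.205] pointing down, gripper open.
Joint ranges: [-2.85, 2.85], [-0.5, 2.14], [-1.23, 1.37], [0.21, 2.46], [-1.02, 4.16], [0.16, 2.05], [-2.73, 2.73]. Speed limits (rad/s): [1.89, 1.89, 2.39, 2.39, 3.01, 3.01, 3.01].

### API

Orientations are given as [roll, pitch, yaw] about the fixed x, y, z axes, in that order (R = Rz(yaw) Ry(pitch) Rx(roll)).
In Python, from workcell import manip gives the robot as it stands. The module is installed in compiled form; this text tells all that it offers.
- The arm moves only by the shell command python3 -m crank 'ROWS' [FORCE]. ROWS is JSON, a list of rows, each an object with "jaw": the opening, from 0 (shut) to 1 (fully open); "translation": the shift along the world's x, y, z in units of 40 mm (1.0 is 40 mm), a list of three; "dr": the turn, a rotation vector about the world's x, y, z in units of 5 degrees (1.0 is 5 degrees), a list of three. A call has 1 to 10 rows; each row is the pose to reach, as a shift and turn from the pose commanded when the call began; what a row does not reach only later rows make up. A row lasts 1/12 s, in which the tool goes at most 41.7 mm and 7.16 degrees, less where a joint would pass 70% of its speed; a pose out of reach is approached as far as the arm can. A call with a gripper value outside its range is refused whole. The fingers move at their own pace and stop on an object; FORCE is the grip in N (left out, the last holds). Time passes only in rows, so rows that repeat a pose let the fingers close. It gives the time, the measured TCP pose, the force, the opening and the grip force at its end, in the units of the state.
- manip.sense(): the state, without advancing time (a new reading comes with each control period).
- manip.camera(name): name is "scene" or "side" or "wrist"; returns a dict with "img" (480x640x3 uint8, red, green, blue), "fx", "fy", "cx", "cy" (pixels), "extrinsics" (4x4, takes a point from world to camera coordinates). Camera axes: x right, y up, looking along -z (the intrinsics and any distortion apply to the point x, -y, -z); pixel columns grow to the right and rows downward; lengths in m; the calibration is good to about 2 mm. A picture is of the moment at which its call begins. There is no depth.
- manip.finish_job(): hands the job in; it is judged then, once.
The state is a dict: "time_s": time; "joint_positions": joint angles; "qd": joint speeds; "joint_torque": joint torques, N m; "ee_pos": TCP position; "eef_rot": TCP orientation; "wrist_force": force on the tool from outside, world axes, zero at the start; "ft_torque": the same for the moment, N m; "gripper_width": finger opening in m; "finger_force": force on a finger pad.
Only numpy, scipy, OpenCV 4.12 (cv2) and the standard library are available. Lean on these libraries where they do the work, as an engineer would, in place of code of your own. Each camera call takes 0.05 s, during which the arm holds its last target. There are 200 camera calls.

### The job

Press the loose aluminium torch valve block fully home in the recess of the blue dock. Then take the orange refill coupler, push it squarely (straight along the nipple) onto the block's tilted brass nipple until it snaps over the head, and keep pushing until its inner spring is pressed nearly all the way in; finish while still gripping it and holding it down there, with the block still fully home. Do not disturb the paper cup, the lighter or the copper elbow.

Things in the scene. Friction and masses are not known exactly. Their poses are not given: they have to be found in the camera images.
- dock: Blue plate fixed to the bench, 130 (x) x 110 (y) x 25 mm high. Origin: centre of its underside, z up. In the middle of its top is a rectangular recess, 63 (x) x 43 (y) mm, 15 mm deep, mouth chamfered 3 mm; the recess floor is 10 mm above the origin.
- block: Loose aluminium block, 60 (x) x 40 (y) x 45 mm high, about 0.4 kg, standing on the bench. Origin: centre of its underside, z up. Fits the recess with 1.5 mm play each side, 60 mm side along the dock's x, either way round. On top: the tilted nipple leaning to the block's -x (at the start roughly towards the robot), up to 78 mm above the underside, and at the +x end an upright dark pin 14 mm tall.
- nipple: Brass nipple, rigid on the block. Origin: centre of the top face of its 32 mm steel flange, at (-13.7, 0, 59) mm in the block; z is its axis, leaning 22 degrees from the block's z towards the block's -x. Neck 8 mm in diameter up to 12 mm above the flange, then a 13 mm head tapering to a 6 mm tip 20 mm above the flange.
- nipple_tip (a point): Tip of the nipple, on its axis, 20 mm above the flange face.
- coupler: Loose, 0.16 kg, standing mouth down. Origin: centre of its mouth rim, z up the bore. 0 to 24 mm: brass sleeve, 30 mm across, bore 18 mm; 24 to 78 mm (top): orange square handle 26 x 26 mm, flats across x and y. Inside, 3 sprung jaws 6 mm above the rim snap over the nipple's head (5 to 15 N) with its tip 14 mm deep; plunger face at 12 mm. The rim meets the nipple's flange at 20 mm depth.
- plunger (a joint): Sprung plunger inside the coupler: 0 when out, grows (m) as the nipple presses it in; 0.008 when the rim meets the nipple's flange. Spring 3 N at 0, plus 1 N per mm. About 0.002 just after the snap; pressed nearly all the way in means more than 0.005.
- cup: White paper cup, 72 mm across, 85 mm tall. Origin: centre of its underside. Leave alone.
- lighter: Amber lighter lying flat, 78 x 24 x 12 mm. Origin: on its underside near the middle. Leave alone.
- elbow: Copper pipe elbow lying flat, 22 mm pipe, legs 45 mm along its x and 40 mm along its y. Origin: under the corner. Leave alone.
Mind the look-alikes: they are no part of the job. There is more than one size of the coupler; the job needs the largest. There is more than one size of the dock; the job needs the middle-sized.

How it is judged:
On the way, in this order (a step that is already met when the one before it is completed fails the run):
1. the block is fully home in the dock's recess, upright (z of block in the frame of dock between 0.006 and 0.0125 m and horizontal distance between block and dock below 0.006 m and angle between block's own z axis and vertical below 0.06 rad), for 0.3 s.
2. the coupler has snapped squarely over the nipple's head (z of nipple_tip in the frame of coupler above 0.0135 m and angle between the z axis of coupler and the z axis of nipple, either way round below 0.14 rad and value of joint plunger above 0.0012 m), for 0.05 s.
At the end, for the whole second after the job is handed in: Block home in the recess (within 2.5 mm of the floor, 6 mm of centre, 0.06 rad of upright); coupler at rest on the nipple, tip over 16.5 mm inside, axes within 0.14 rad, plunger in over 5 mm, pressing the nipple with over 3 N, still gripped (all of step 1 and z of nipple_tip in the frame of coupler above 0.0165 m and angle between the z axis of coupler and the z axis of nipple, either way round below 0.14 rad and value of joint plunger above 0.005 m and contact force between coupler and nipple above 3 N and contact force between the fingers and coupler above 1 N and linear speed of coupler below 0.02 m/s); the arm keeps its last pose, push and grip.
It fails at once if the cup is moved more than 20 mm (distance of cup from where it was at the start of the episode above 0.02 m).
It fails at once if the lighter is moved more than 20 mm (distance of lighter from where it was at the start of the episode above 0.02 m).
It fails at once if the elbow is moved more than 20 mm (distance of elbow from where it was at the start of the episode above 0.02 m).
It also fails if it takes over 58 s, if anything falls off the work surface, if the arm or the gripper's body presses on something with over 40 N, if the wrist force passes 120 N, or if a joint passes its speed limit or range.

## Working session

There is one attempt and no reset: what is moved stays moved. The work goes in short steps, Python scripts to look and compute and a shell command to move; the robot and the scene stay as the last step left them, time stands still between calls to the robot, and variables do not carry over. Pictures are saved under pics/ and viewed, at most 10 in all, crops included, and the job is handed in when it is done.

```bash
mkdir -p pics; cat > h.py <<'E'
import numpy as np, cv2
from workcell import manip
def cam(n):
    c=manip.camera(n); return c
def ray(c,u,v):
    E=np.array(c["extrinsics"]);R=E[:3,:3];t=E[:3,3]
    d=np.array([(u-c["cx"])/c["fx"],-(v-c["cy"])/c["fy"],-1.]);o=-R.T@t
    d=R.T@d; return o,d/np.linalg.norm(d)
def onz(c,u,v,z):
    o,d=ray(c,u,v); return o+d*(z-o[2])/d[2]
def proj(c,p):
    E=np.array(c["extrinsics"]);q=E[:3,:3]@np.array(p)+E[:3,3]
    return np.array([c["cx"]+c["fx"]*q[0]/-q[2], c["cy"]+c["fy"]*q[1]/q[2]])
def tri(*rs):
    A=0;b=0
    for o,d in rs:
        P=np.eye(3)-np.outer(d,d);A=A+P;b=b+P@o
    p=np.linalg.solve(A,b); return p,[float(np.linalg.norm((np.eye(3)-np.outer(d,d))@(p-o))) for o,d in rs]
def save(c,n): cv2.imwrite(n,c["img"][:,:,::-1])
E
python3 - <<'E'
from h import *
import pickle
D={}
for n in("scene","side","wrist"):
    c=cam(n);D[n]=c;save(c,f"pics/{n}0.png");print(n,[k for k in c],c["fx"],c["cx"],c["cy"],np.round(ray(c,320,240)[0],3),np.round(ray(c,320,240)[1],3))
pickle.dump(D,open("d0.pkl","wb"))
print(manip.sense())
E
```

```text
scene ['img', 'fx', 'fy', 'cx', 'cy', 'extrinsics'] 600.8706816804937 328.4276260300349 234.27934544157787 [ 1.345 -0.581  0.871] [-0.64   0.462 -0.614]
side ['img', 'fx', 'fy', 'cx', 'cy', 'extrinsics'] 449.04550595095947 322.36280482943573 242.08636586912996 [0.196 0.672 0.533] [ 0.396 -0.741 -0.542]
wrist ['img', 'fx', 'fy', 'cx', 'cy', 'extrinsics'] 429.0140476685167 317.58661383201 239.36267128006932 [0.675 0.084 0.384] [ 0.004 -0.29  -0.957]
{'time_s': 0.15, 'joint_positions': array([-0.1494891 ,  0.42659221,  0.07385976,  1.60641724, -0.03411824,
        1.11084377, -0.06710521]), 'qd': array([-0.00086164, -0.0037587 ,  0.00011501, -0.00022533, -0.00076215,
        0.00020742,  0.00169734]), 'joint_torque': array([ 3.71428541e-03, -9.36296225e+01,  3.66915867e+00, -4.54431260e+01,
       -4.87569754e-02,  1.79132586e-02,  2.30669798e-05]), 'ee_pos': array([ 6.74664138e-01, -2.64048597e-05,  2.04952884e-01]), 'eef_rot': array([-3.14059228e+00,  4.90769929e-05,  1.57073820e+00]), 'wrist_force': array([0.4559322 , 0.36430185, 0.87972995]), 'ft_torque': array([ 0.0001    , -0.02671019, -0.01573304]), 'finger_force': 0.0, 'gripper_width': 0.0942677291865299}
```

View pics/scene0.png

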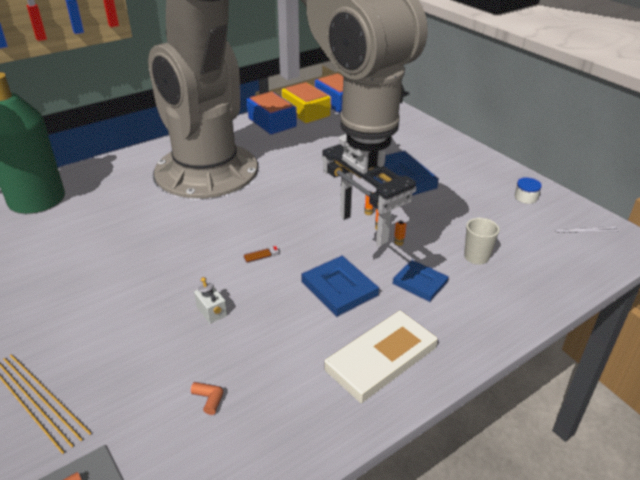

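View pics/side0.png

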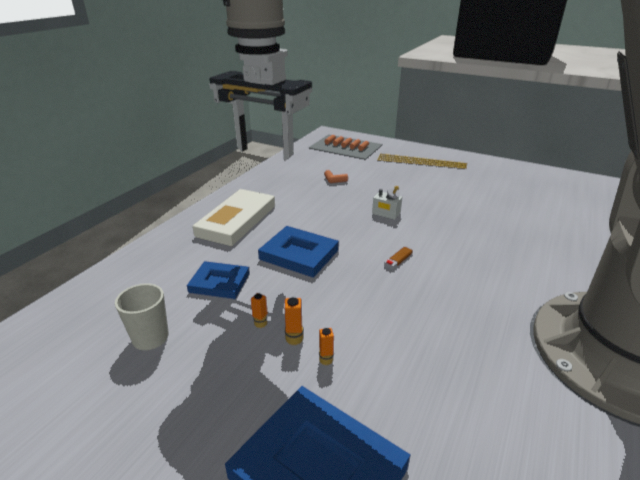

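View pics/wrist0.png

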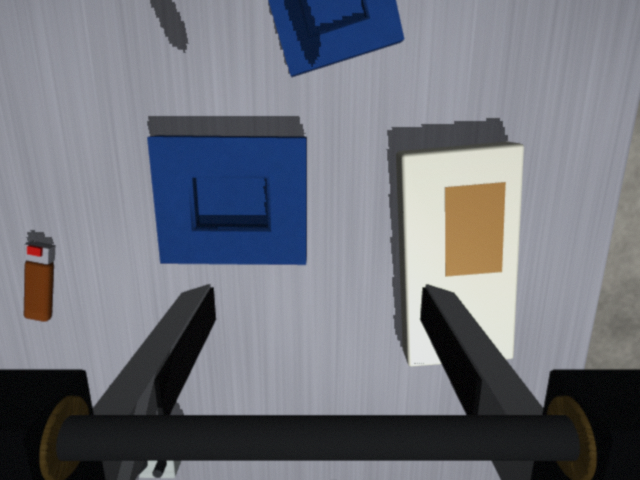

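Scene view: three blue docks: large at (405,170), middle at (340,285) and small at (420,280). The block is at (210,300), lighter (262,255), elbow (208,397), cup (481,240). Side view: the three orange couplers are at (260,308), (293,318) and (327,345), the docks at (219,280) small, (300,250) middle and (320,450) large, and the block at (387,205). The coupler at (293,318) looks largest and the dock at (300,250) is middle-sized; I'll confirm with measurements and one crop.

```bash
cat > m.py <<'E'
from h import *
import pickle
D=pickle.load(open("d0.pkl","rb"))
def masks(c):
    h=cv2.cvtColor(c["img"],cv2.COLOR_RGB2HSV)
    return {"blue":cv2.inRange(h,(100,120,50),(125,255,255)),"orange":cv2.inRange(h,(5,190,120),(18,255,255))}
for n in D:
    c=D[n]
    for k,m in masks(c).items():
        cs,_=cv2.findContours(m,cv2.RETR_EXTERNAL,cv2.CHAIN_APPROX_NONE)
        for q in cs:
            if cv2.contourArea(q)<60: continue
            x,y,w,h=cv2.boundingRect(q)
            print(n,k,(x,y,w,h),cv2.contourArea(q), np.round(onz(c,x+w/2,y+h/2,.025),3))
            if k=="blue" and cv2.contourArea(q)>800:
                p=cv2.approxPolyDP(q,0.02*cv2.arcLength(q,True),True)[:,0]
                print("   ",[(tuple(int(i) for i in a),tuple(np.round(onz(c,*a,.025)[:2],3))) for a in p])
            if k=="orange": print("   base/top",np.round(onz(c,x+w/2,y+h,.024),3))
for n,p in(("scene",(210,300)),("side",(387,210))): print("block",n,np.round(onz(D[n],*p,.03),3))
s=D["side"]["img"]; t=D["scene"]["img"]
a=cv2.resize(s[220:380,180:420],(800,533)) if 0 else cv2.resize(s[280:380,180:380],(800,400),interpolation=cv2.INTER_CUBIC)
b=np.hstack([cv2.resize(s[175:230,355:425],(400,200*1),interpolation=cv2.INTER_CUBIC),cv2.resize(t[265:330,175:245],(400,200),interpolation=cv2.INTER_CUBIC)])
cv2.imwrite("pics/crop1.png",np.vstack([a,b])[:,:,::-1])
E
python3 m.py
```

```text
scene blue (394, 261, 54, 40) 1158.5 [0.702 0.148 0.025]
    [((412, 261), (np.float64(0.642), np.float64(0.178))), ((394, 278), (np.float64(0.661), np.float64(0.108))), ((394, 283), (np.float64(0.673), np.float64(0.097))), ((429, 300), (np.float64(0.754), np.float64(0.122))), ((447, 277), (np.float64(0.724), np.float64(0.203)))]
scene blue (302, 257, 76, 58) 2475.5 [ 0.615 -0.001  0.025]
    [((343, 257), (np.float64(0.543), np.float64(0.062))), ((302, 274), (np.float64(0.538), np.float64(-0.044))), ((304, 283), (np.float64(0.564), np.float64(-0.057))), ((335, 314), (np.float64(0.675), np.float64(-0.059))), ((377, 294), (np.float64(0.679), np.float64(0.046))), ((377, 287), (np.float64(0.662), np.float64(0.06)))]
scene blue (518, 178, 23, 14) 221.5 [0.589 0.643 0.025]
scene blue (385, 152, 52, 42) 935.0 [0.366 0.427 0.025]
    [((386, 156), (np.float64(0.258), np.float64(0.431))), ((388, 168), (np.float64(0.311), np.float64(0.393))), ((416, 180), (np.float64(0.4), np.float64(0.414))), ((414, 193), (np.float64(0.443), np.float64(0.367))), ((436, 186), (np.float64(0.451), np.float64(0.
[... 2822 characters left out ...]
, 137), (np.float64(0.663), np.float64(0.063)))]
wrist blue (269, 0, 135, 76) 7000.5 [0.689 0.137 0.025]
    [((269, 0), (np.float64(0.638), np.float64(0.163))), ((291, 75), (np.float64(0.654), np.float64(0.11))), ((403, 38), (np.float64(0.74), np.float64(0.137))), ((395, 0), (np.float64(0.733), np.float64(0.163))), ((363, 0), (np.float64(0.709), np.float64(0.163))), ((366, 17), (np.float64(0.711), np.float64(0.151))), ((361, 0), (np.float64(0.707), np.float64(0.163))), ((302, 0), (np.float64(0.663), np.float64(0.163))), ((309, 38), (np.float64(0.668), np.float64(0.137))), ((297, 0), (np.float64(0.659), np.float64(0.163)))]
block scene [ 0.502 -0.243  0.03 ]
block side [ 0.488 -0.202  0.03 ]
```

View pics/crop1.png

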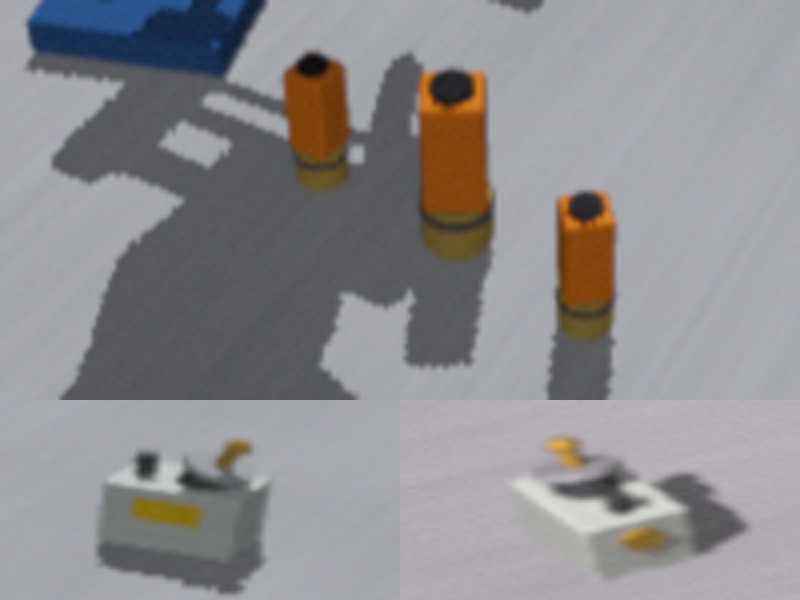

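The crop confirms the choice. The middle coupler, side (293,318), is clearly the largest: 17x34 px against 13x26 and 12x21. The dock with top corners about 128 x 108 mm (centre near (0.60,0.009), yaw near 0) is the middle-sized one. The block's nipple leans towards the robot. I'll move over the block with the fingers closing along y.

```bash
R='{"jaw":1,"translation":[-4.5,-5.5,0],"dr":[0,0,-18]}'; python3 -m crank '[{"jaw":1,"translation":[-4.5,-5.5,0],"dr":[0,0,-18]},{"jaw":1,"translation":[-4.5,-5.5,0],"dr":[0,0,-18]},{"jaw":1,"translation":[-4.5,-5.5,0],"dr":[0,0,-18]},{"jaw":1,"translation":[-4.5,-5.5,0],"dr":[0,0,-18]},{"jaw":1,"translation":[-4.5,-5.5,0],"dr":[0,0,-18]},{"jaw":1,"translation":[-4.5,-5.5,0],"dr":[0,0,-18]},{"jaw":1,"translation":[-4.5,-5.5,0],"dr":[0,0,-18]},{"jaw":1,"translation":[-4.5,-5.5,0],"dr":[0,0,-18]},{"jaw":1,"translation":[-4.5,-5.5,0],"dr":[0,0,-18]},{"jaw":1,"translation":[-4.5,-5.5,0],"dr":[0,0,-18]}]' 40
```

```text
time_s: 0.98
ee_pos: [0.4944, -0.2206, 0.2056]
eef_rot: [-3.141, -0.0, 0.313]
wrist_force: [0.1, 0.2, 0.1]
gripper_width: 0.0941
finger_force: 0.0
```

```bash
python3 -m crank '[{"jaw":1,"translation":[0,0,0],"dr":[0,0,-3.6]},{"jaw":1,"translation":[0,0,0],"dr":[0,0,-3.6]},{"jaw":1,"translation":[0,0,0],"dr":[0,0,-3.6]},{"jaw":1,"translation":[0,0,0],"dr":[0,0,-3.6]},{"jaw":1,"translation":[0,0,0],"dr":[0,0,-3.6]}]'
cat > m2.py <<'E'
from h import *
import pickle
D={}
for n in("scene","side","wrist"): D[n]=cam(n); save(D[n],f"pics/{n}1.png")
pickle.dump(D,open("d1.pkl","wb"))
for n in("scene","side"):
    c=D[n];h=cv2.cvtColor(c["img"],cv2.COLOR_RGB2HSV);m=cv2.inRange(h,(5,190,120),(18,255,255))
    cs,_=cv2.findContours(m,cv2.RETR_EXTERNAL,cv2.CHAIN_APPROX_NONE)
    for q in cs:
        if cv2.contourArea(q)>60:
            x,y,w,hh=cv2.boundingRect(q)
            print(n,(x,y,w,hh),"topc@.078",np.round(onz(c,x+w/2,y+w*.3,.078),3),"bot@.024",np.round(onz(c,x+w/2,y+hh-1-w*.25,.024),3))
s=D["side"]["img"];t=D["scene"]["img"];w=D["wrist"]["img"]
a=np.hstack([cv2.resize(s[170:230,350:430],(400,300),interpolation=cv2.INTER_CUBIC),cv2.resize(t[180:240,340:420],(400,300),interpolation=cv2.INTER_CUBIC)])
b=np.hstack([cv2.resize(t[265:325,170:250],(400,300),interpolation=cv2.INTER_CUBIC),cv2.resize(w,(400,300),interpolation=cv2.INTER_AREA)])
cv2.imwrite("pics/crop2.png",np.vstack([a,b])[:,:,::-1])
print(D["wrist"]["extrinsics"])
E
python3 m2.py
```

```text
time_s: 1.4
ee_pos: [0.4949, -0.2199, 0.2054]
eef_rot: [-3.142, 0.0, 0.009]
wrist_force: [0.6, 0.7, 0.4]
gripper_width: 0.0939
finger_force: 0.0
scene (245, 250, 25, 11) topc@.078 [ 0.493 -0.124  0.078] bot@.024 [ 0.424 -0.086  0.024]
scene (396, 223, 9, 17) topc@.078 [0.58  0.193 0.078] bot@.024 [0.56  0.216 0.024]
scene (376, 202, 12, 22) topc@.078 [0.496 0.21  0.078] bot@.024 [0.485 0.224 0.024]
scene (366, 194, 7, 15) topc@.078 [0.448 0.211 0.078] bot@.024 [0.422 0.236 0.024]
side (320, 330, 13, 26) topc@.078 [0.405 0.261 0.078] bot@.024 [0.413 0.246 0.024]
side (285, 299, 17, 34) topc@.078 [0.479 0.228 0.078] bot@.024 [0.483 0.225 0.024]
side (252, 296, 13, 24) topc@.078 [0.532 0.245 0.078] bot@.024 [0.549 0.228 0.024]
[[ 8.91999675e-03 -9.99960057e-01  5.64513760e-04 -2.24902991e-01]
 [ 9.57588375e-01  8.37942985e-03 -2.88017863e-01 -4.42139038e-01]
 [ 2.88001629e-01  3.10969022e-03  9.57624870e-01 -5.34812890e-01]
 [ 0.00000000e+00  0.00000000e+00  0.00000000e+00  1.00000000e+00]]
```

View pics/crop2.png

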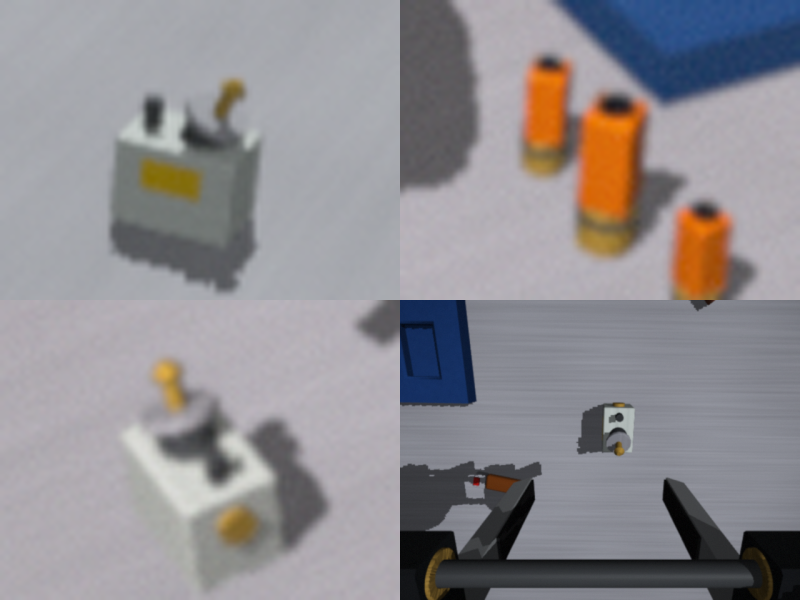

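View pics/wrist1.png

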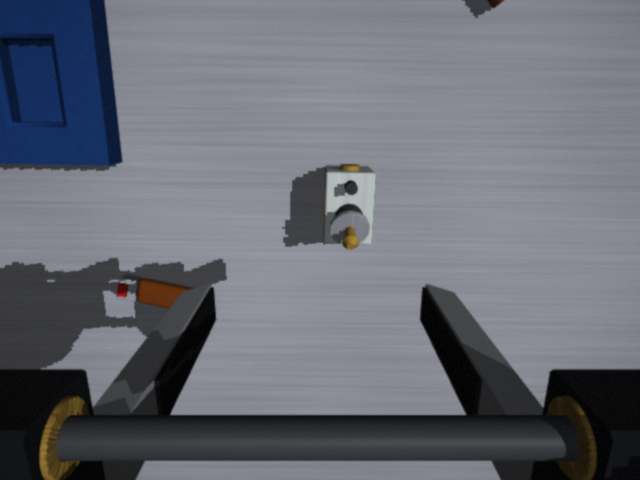

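The wrist view shows the block top at corners (325,172), (376,172), (371,243), (323,243), with its nipple tip at (351,243). The lighter is near (160,292), left of the left finger.

```bash
python3 - <<'E'
from h import *
import pickle
D=pickle.load(open("d1.pkl","rb"));w,s,d=D["wrist"],D["scene"],D["side"]
for n,a,b,e in(("+x-y",(376,172),(208,308),None),("-x-y",(371.5,243),(194.4,291.6),None),("+x+y",(325,172),(224.4,297.4),(373.6,197.6)),("-x+y",(323.5,243),None,(399,200))):
    rs=[ray(w,*a)]+([ray(s,*b)] if b else [])+([ray(d,*e)] if e else [])
    p,r=tri(*rs); print(n,np.round(p,4),np.round(r,4),"wrist@.045",np.round(onz(w,*a,.045),4))
# dock: recentred from first wrist pic, and top height
D0=pickle.load(open("d0.pkl","rb"));w0,s0,d0=D0["wrist"],D0["scene"],D0["side"]
for n,a,b,e in(("-x+y",(148.5,137),(343,257),None),("+x-y",(305,263.5),None,(286,226)),("-x-y",(161,263),(302,274),(337,241)),("+x+y",(305,137),(377,287),(259,249))):
    rs=[ray(w0,*a)]+([ray(s0,*b)] if b else [])+([ray(d0,*e)] if e else []);p,r=tri(*rs);print("dock",n,np.round(p,4),np.round(r,4),"w@.025",np.round(onz(w0,*a,.025),4))
# coupler top centre: side (0.5 crop)
print("coupler top",tri(ray(s,340+617/5,180+104/5),ray(d0,180+452/4,280+86/4)))
print("coupler bottom-ish ring",tri(ray(s,340+608/5,180+222/5),ray(d0,180+456/4,280+222/4)))
print(manip.sense()["ee_pos"])
E
```

```text
+x-y [ 0.5343 -0.2645  0.0458] [0.0019 0.0019] wrist@.045 [ 0.5332 -0.2663  0.045 ]
-x-y [ 0.4752 -0.2642  0.0443] [0.0015 0.0015] wrist@.045 [ 0.4744 -0.2654  0.045 ]
+x+y [ 0.5307 -0.2241  0.0444] [0.0028 0.0033 0.0025] wrist@.045 [ 0.5328 -0.226   0.045 ]
-x+y [ 0.4724 -0.2267  0.0479] [0.0027 0.0027] wrist@.045 [ 0.4741 -0.2256  0.045 ]
dock -x+y [0.5371 0.0639 0.0213] [0.0022 0.0022] w@.025 [0.5365 0.0629 0.025 ]
dock +x-y [ 0.6644 -0.0475  0.0196] [0.0018 0.0018] w@.025 [ 0.6633 -0.0468  0.025 ]
dock -x-y [ 0.5362 -0.044   0.0228] [0.0033 0.0008 0.0029] w@.025 [ 0.5352 -0.0464  0.025 ]
dock +x+y [0.6627 0.0621 0.0234] [0.0017 0.0018 0.0004] w@.025 [0.6643 0.0629 0.025 ]
coupler top (array([0.5365874 , 0.30553756, 0.10266948]), [0.089569063556253, 0.08956906355625302])
coupler bottom-ish ring (array([0.53931418, 0.30723837, 0.03583383]), [0.09204930179021029, 0.09204930179021036])
[ 0.49493769 -0.21999374  0.20541549]
```

```bash
python3 -m crank '[{"jaw":1,"translation":[0.22,-0.64,-1],"dr":[0,0,-0.2]},{"jaw":1,"translation":[0.22,-0.64,-2],"dr":[0,0,-0.2]},{"jaw":1,"translation":[0.22,-0.64,-3],"dr":[0,0,-0.2]},{"jaw":1,"translation":[0.22,-0.64,-4],"dr":[0,0,-0.2]},{"jaw":1,"translation":[0.22,-0.64,-4.6],"dr":[0,0,-0.2]},{"jaw":1,"translation":[0.22,-0.64,-4.6],"dr":[0,0,-0.2]},{"jaw":0.3,"translation":[0.22,-0.64,-4.6],"dr":[0,0,-0.2]},{"jaw":0.3,"translation":[0.22,-0.64,-4.6],"dr":[0,0,-0.2]},{"jaw":0.3,"translation":[0.22,-0.64,-4.6],"dr":[0,0,-0.2]},{"jaw":0.3,"translation":[0.22,-0.64,-4.6],"dr":[0,0,-0.2]}]' 40; python3 - <<'E'
from h import *
import pickle
s=pickle.load(open("d1.pkl","rb"))["scene"];d=pickle.load(open("d0.pkl","rb"))["side"]
print("coupler top",tri(ray(s,340+217/5,180+104/5),ray(d,293,301.5)))
print("ring",tri(ray(s,340+208/5,180+222/5),ray(d,180+456/4,280+222/4)))
E
```

```text
time_s: 2.38
ee_pos: [0.505, -0.246, 0.0233]
eef_rot: [3.141, -0.003, -0.011]
wrist_force: [0.1, 0.3, 0.6]
gripper_width: 0.0703
finger_force: 0.0
coupler top (array([0.48301162, 0.22442283, 0.07869624]), [0.0004171726014673901, 0.0004171726014673461])
ring (array([0.48230168, 0.22624872, 0.00843455]), [7.001964104381714e-05, 7.001964104366682e-05])
```

```bash
python3 -m crank '[{"jaw":0,"translation":[0,0,0],"dr":[0,0,0]},{"jaw":0,"translation":[0,0,0],"dr":[0,0,0]},{"jaw":0,"translation":[0,0,0],"dr":[0,0,0]},{"jaw":0,"translation":[0,0,0],"dr":[0,0,0]},{"jaw":0,"translation":[0,0,0],"dr":[0,0,0]},{"jaw":0,"translation":[0,0,0],"dr":[0,0,0]}]' 40
```

```text
time_s: 2.88
ee_pos: [0.5038, -0.2456, 0.0216]
eef_rot: [-3.141, -0.0, -0.011]
wrist_force: [-1.1, 0.9, 5.0]
gripper_width: 0.0398
finger_force: 40.0
```

```bash
python3 -m crank '[{"jaw":0,"translation":[0,0,0.8],"dr":[0,0,0.1]},{"jaw":0,"translation":[0,0,1.6],"dr":[0,0,0.1]},{"jaw":0,"translation":[0.3,0.8,1.8],"dr":[0,0,0.1]},{"jaw":0,"translation":[0.7,1.7,1.8],"dr":[0,0,0.1]},{"jaw":0,"translation":[1,2.6,1.8],"dr":[0,0,0.1]},{"jaw":0,"translation":[1.3,3.5,1.8],"dr":[0,0,0.1]},{"jaw":0,"translation":[1.7,4.4,1.8],"dr":[0,0,0.1]},{"jaw":0,"translation":[2,5.3,1.8],"dr":[0,0,0.1]},{"jaw":0,"translation":[2.3,6,1.8],"dr":[0,0,0.1]},{"jaw":0,"translation":[2.4,6.35,1.8],"dr":[0,0,0.1]}]' && python3 -m crank '[{"jaw":0,"translation":[0,0,0],"dr":[0,0,0]},{"jaw":0,"translation":[0,0,0],"dr":[0,0,0]},{"jaw":0,"translation":[0,0,0],"dr":[0,0,0]}]'; python3 - <<'E'
from h import *
import pickle
D={}
for n in("scene","side","wrist"): D[n]=cam(n)
pickle.dump(D,open("d2.pkl","wb"))
s=D["side"]["img"];t=D["scene"]["img"];w=D["wrist"]["img"]
a=np.hstack([cv2.resize(s[180:300,240:360],(400,400),interpolation=cv2.INTER_CUBIC),cv2.resize(t[220:340,280:400],(400,400),interpolation=cv2.INTER_CUBIC)])
b=np.hstack([cv2.resize(w,(266,200),interpolation=cv2.INTER_AREA),w[140:340,60:594]])
cv2.imwrite("pics/crop3.png",np.vstack([a,b])[:,:,::-1])
E
```

```text
time_s: 3.72
ee_pos: [0.6006, 0.0134, 0.0929]
eef_rot: [-3.14, 0.0, 0.002]
wrist_force: [0.4, 0.0, -4.4]
gripper_width: 0.0396
finger_force: 40.0
time_s: 3.97
ee_pos: [0.5991, 0.0071, 0.0931]
eef_rot: [3.141, 0.001, -0.003]
wrist_force: [0.0, 0.1, -4.2]
gripper_width: 0.04
finger_force: 40.0
```

View pics/crop3.png

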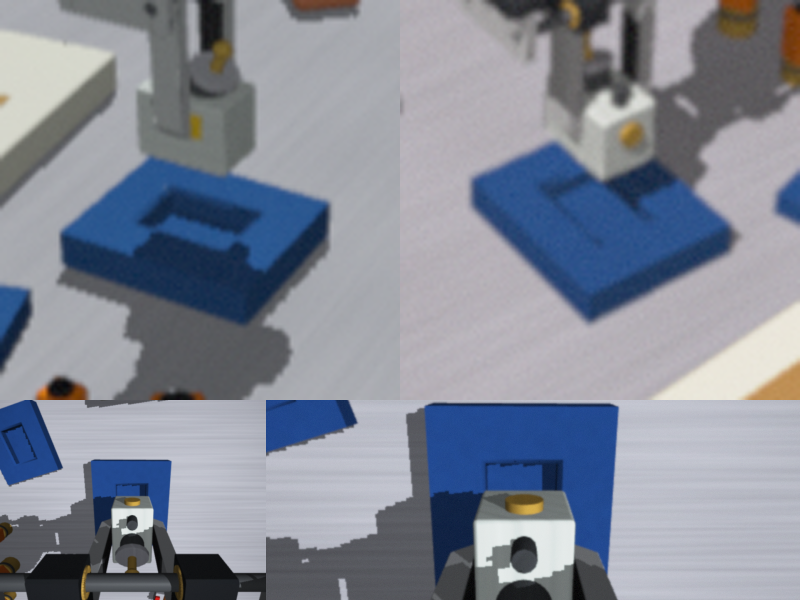

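The block hangs between the fingers above the dock. In the wrist frame the recess back edge is at row 202, cols 281 to 356, and the block front edge at rows 231 and 260, cols 268 to 369. The lateral centres agree (318.5).

```bash
python3 - <<'E'
from h import *
import pickle
w=pickle.load(open("d2.pkl","rb"))["wrist"]
for n,p,z in(("dock edge L",(221,145),.025),("dock edge R",(411,145),.025),("recess L",(280,202),.025),("recess R",(356.5,202),.025),("block top L",(268,260),.117),("block top R",(369,260),.117),("bot L",(279,232),.072),("bot R",(360,232),.072)): print(n,np.round(onz(w,*p,z),4))
E
```

```text
dock edge L [0.6652 0.0607 0.025 ]
dock edge R [ 0.6647 -0.0469  0.025 ]
recess L [0.6323 0.0283 0.025 ]
recess R [ 0.6321 -0.0167  0.025 ]
block top L [0.6287 0.0254 0.117 ]
block top R [ 0.6285 -0.0135  0.117 ]
bot L [0.6272 0.025  0.072 ]
bot R [ 0.627  -0.0144  0.072 ]
```

```bash
python3 -m crank '[{"jaw":0,"translation":[0.04,0,-0.5],"dr":[0,0,0]},{"jaw":0,"translation":[0.04,0,-0.9],"dr":[0,0,0]},{"jaw":0,"translation":[0.04,0,-1.1],"dr":[0,0,0]},{"jaw":0,"translation":[0.04,0,-1.2],"dr":[0,0,0]},{"jaw":0,"translation":[0.04,0,-1.3],"dr":[0,0,0]},{"jaw":0,"translation":[0.04,0,-1.4],"dr":[0,0,0]},{"jaw":0,"translation":[0.04,0,-1.45],"dr":[0,0,0]},{"jaw":0,"translation":[0.04,0,-1.5],"dr":[0,0,0]},{"jaw":0,"translation":[0.04,0,-1.5],"dr":[0,0,0]}]'
```

```text
time_s: 4.87
ee_pos: [0.6014, 0.0084, 0.0335]
eef_rot: [-3.141, -0.0, -0.002]
wrist_force: [0.5, -0.6, -4.9]
gripper_width: 0.0397
finger_force: 40.0
```

```bash
python3 -m crank '[{"jaw":0,"translation":[0,0,-0.04],"dr":[0,0,0]},{"jaw":0,"translation":[0,0,-0.08],"dr":[0,0,0]},{"jaw":0,"translation":[0,0,-0.1],"dr":[0,0,0]},{"jaw":0,"translation":[0,0,-0.1],"dr":[0,0,0]}]'
```

```text
time_s: 5.2
ee_pos: [0.6018, 0.0084, 0.0316]
eef_rot: [-3.141, -0.001, -0.002]
wrist_force: [-12.8, -0.4, 33.4]
gripper_width: 0.0398
finger_force: 40.0
```

```bash
python3 -m crank '[{"jaw":0,"translation":[0,0,0.03],"dr":[0,0,0]},{"jaw":0.8,"translation":[0,0,0.05],"dr":[0,0,0]},{"jaw":0.8,"translation":[0,0,0.05],"dr":[0,0,0]},{"jaw":0.8,"translation":[0,0,0.05],"dr":[0,0,0]},{"jaw":0.8,"translation":[0,0,0.05],"dr":[0,0,0]},{"jaw":0.8,"translation":[0,0,1],"dr":[0,0,0]},{"jaw":0.8,"translation":[0,0,2],"dr":[0,0,0]},{"jaw":0.8,"translation":[0,0,3],"dr":[0,0,0]},{"jaw":0.8,"translation":[-0.1,0,4],"dr":[0,0,0]},{"jaw":0.8,"translation":[-1,0,4],"dr":[0,0,0]}]' && python3 -m crank '[{"jaw":0.8,"translation":[0,0,0],"dr":[0,0,0]},{"jaw":0.8,"translation":[0,0,0],"dr":[0,0,0]},{"jaw":0.8,"translation":[0,0,0],"dr":[0,0,0]}]'; python3 - <<'E'
from h import *
import pickle
D={}
for n in("scene","side","wrist"): D[n]=cam(n)
pickle.dump(D,open("d3.pkl","wb"))
s=D["side"]["img"];t=D["scene"]["img"];w=D["wrist"]["img"]
a=np.hstack([cv2.resize(s[190:290,250:350],(400,400),interpolation=cv2.INTER_CUBIC),cv2.resize(t[220:320,290:390],(400,400),interpolation=cv2.INTER_CUBIC)])
b=w[100:300,0:640]; b=np.hstack([b,np.zeros((200,160,3),np.uint8)])
cv2.imwrite("pics/crop4.png",np.vstack([a,b])[:,:,::-1])
E
```

```text
time_s: 6.03
ee_pos: [0.5684, 0.0086, 0.1967]
eef_rot: [-3.141, -0.012, -0.002]
wrist_force: [-0.4, -0.3, 0.2]
gripper_width: 0.0753
finger_force: 0.0
time_s: 6.28
ee_pos: [0.5617, 0.0086, 0.1897]
eef_rot: [-3.141, -0.001, -0.002]
wrist_force: [0.3, 0.2, -0.1]
gripper_width: 0.0756
finger_force: 0.0
```

View pics/crop4.png

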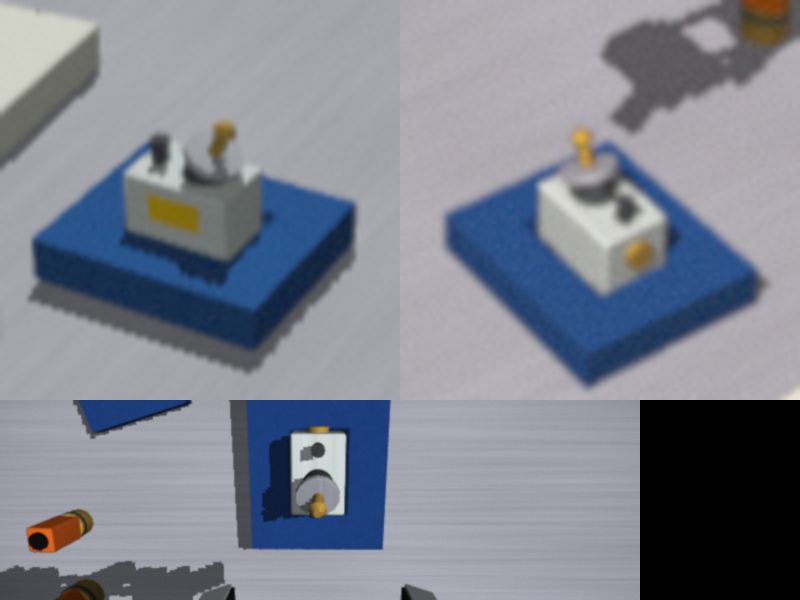

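The block sits home and upright. Wrist view top corners are about (291,132), (346,131), (345,214), (293,215), with the tip at (317,208). Next I go above the coupler.

```bash
python3 -m crank '[{"jaw":0.8,"translation":[-0.5,1,0],"dr":[0,0,0]},{"jaw":0.8,"translation":[-0.8,1.8,0],"dr":[0,0,0]},{"jaw":0.8,"translation":[-1.1,2.7,0],"dr":[0,0,0]},{"jaw":0.8,"translation":[-1.5,3.6,0],"dr":[0,0,0]},{"jaw":0.8,"translation":[-1.9,4.5,0],"dr":[0,0,0]},{"jaw":0.8,"translation":[-2.3,5.4,0],"dr":[0,0,0]},{"jaw":0.8,"translation":[-2.3,5.4,0],"dr":[0,0,0]},{"jaw":0.8,"translation":[-2.3,5.4,0],"dr":[0,0,0]},{"jaw":0.8,"translation":[-2.3,5.4,0],"dr":[0,0,0]}]'; python3 - <<'E'
from h import *
import pickle
D=pickle.load(open("d3.pkl","rb"));w,s,d=D["wrist"],D["scene"],D["side"]
P=[onz(w,*p,.055) for p in((291,132),(346.5,131.5),(345,214.5),(293,215))];print(np.round(P,4),np.mean(P,0))
print("tip",tri(ray(s,335.25,253.75),ray(d,306.25,222)),tri(ray(s,335.25,253.75),ray(d,306.25,222),ray(w,317.5,209)))
c=cam("wrist");save(c,"pics/w4.png");pickle.dump(c,open("d4.pkl","wb"))
h=cv2.cvtColor(c["img"],cv2.COLOR_RGB2HSV);m=cv2.inRange(h,(5,190,60),(18,255,255))
cs,_=cv2.findContours(m,cv2.RETR_EXTERNAL,cv2.CHAIN_APPROX_NONE)
for q in cs:
    if cv2.contourArea(q)>150: print(cv2.boundingRect(q),cv2.contourArea(q))
E
```

```text
time_s: 7.18
ee_pos: [0.4697, 0.2241, 0.1891]
eef_rot: [3.141, 0.0, -0.002]
wrist_force: [-0.1, 0.6, 0.1]
gripper_width: 0.0749
finger_force: 0.0
[[ 0.6317  0.0266  0.055 ]
 [ 0.632  -0.0128  0.055 ]
 [ 0.5715 -0.0127  0.055 ]
 [ 0.5712  0.0263  0.055 ]] [0.60159175 0.00686714 0.055     ]
tip (array([0.58030074, 0.01096898, 0.08292655]), [1.9879481712128845e-05, 1.9879481712112396e-05]) (array([0.58142256, 0.00929217, 0.0828695 ]), [0.001408862198549607, 0.0009775385718611177, 0.0014823918386298283])
(623, 262, 17, 26) 271.5
(286, 262, 30, 45) 915.0
(298, 181, 45, 56) 1573.5
(312, 98, 28, 28) 689.5
```

View pics/w4.png

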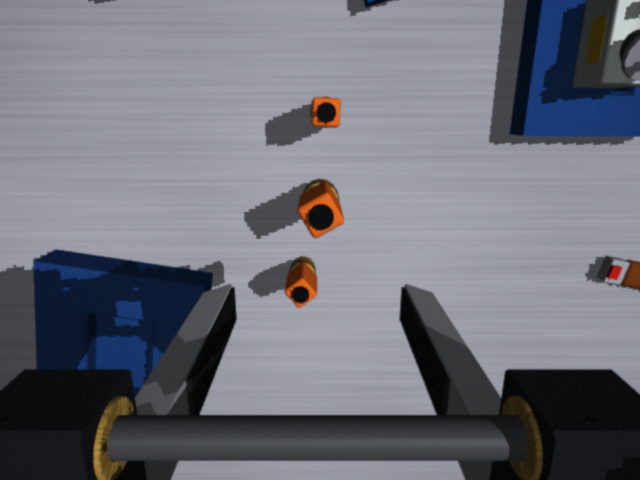

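Largest coupler: top disc at (321,216), handle turned around its vertical axis. The smaller ones are at (326,111) and (300,293). I'll measure its yaw.

```bash
python3 - <<'E'
from h import *
import pickle
c=pickle.load(open("d4.pkl","rb"));im=c["img"]
h=cv2.cvtColor(im,cv2.COLOR_RGB2HSV);m=cv2.inRange(h,(5,190,60),(18,255,255));m[:150]=0;m[250:]=0
q=max(cv2.findContours(m,cv2.RETR_EXTERNAL,cv2.CHAIN_APPROX_NONE)[0],key=cv2.contourArea)
print("poly",cv2.approxPolyDP(q,2.5,True)[:,0].tolist())
r=im[175:245,290:350];k=(r.max(2)<50).astype(np.uint8);n,l,st,ce=cv2.connectedComponentsWithStats(k)
i=1+np.argmax(st[1:,4]);print("disc",ce[i]+[290,175],np.round(onz(c,*(ce[i]+[290,175]),.078),4))
for p in cv2.approxPolyDP(q,2.5,True)[:,0]: print(p,np.round(onz(c,*p,.078),4))
V=h[...,2]
for v in range(192,240,4): print(v,V[v,296:348:3].tolist())
cc=pickle.load(open("d3.pkl","rb"))
E
```

```text
poly [[325, 181], [306, 191], [298, 208], [314, 236], [342, 222], [336, 197]]
disc [320.30869565 216.66086957] [0.4833 0.2216 0.078 ]
[325 181] [0.5082 0.2184 0.078 ]
[306 191] [0.5014 0.2314 0.078 ]
[298 208] [0.4895 0.237  0.078 ]
[314 236] [0.4693 0.226  0.078 ]
[342 222] [0.4794 0.2064 0.078 ]
[336 197] [0.4972 0.2108 0.078 ]
192 [78, 80, 69, 60, 65, 65, 66, 65, 66, 75, 130, 150, 146, 156, 153, 176, 177, 179]
196 [80, 67, 65, 65, 63, 66, 68, 88, 156, 195, 219, 221, 151, 152, 119, 173, 170, 171]
200 [79, 65, 67, 64, 70, 112, 175, 203, 220, 224, 223, 227, 207, 146, 113, 173, 174, 173]
204 [78, 63, 77, 137, 187, 208, 200, 138, 100, 118, 188, 222, 227, 180, 144, 157, 172, 171]
208 [70, 144, 191, 209, 216, 124, 16, 18, 17, 16, 18, 53, 215, 227, 162, 152, 173, 172]
212 [73, 132, 209, 199, 116, 16, 17, 20, 17, 16, 17, 18, 93, 223, 223, 151, 171, 170]
216 [79, 76, 156, 142, 53, 15, 15, 15, 16, 17, 16, 16, 27, 217, 224, 206, 160, 171]
220 [82, 159, 130, 101, 60, 15, 17, 15, 16, 16, 17, 11, 50, 215, 220, 224, 171, 173]
224 [173, 173, 173, 111, 114, 31, 16, 17, 16, 20, 17, 20, 188, 214, 195, 163, 169, 172]
228 [174, 173, 174, 172, 122, 192, 113, 25, 22, 39, 111, 194, 182, 163, 173, 174, 174, 173]
232 [173, 173, 172, 172, 163, 141, 211, 214, 212, 195, 168, 162, 175, 174, 176, 175, 175, 177]
236 [170, 172, 171, 173, 172, 152, 151, 181, 150, 167, 174, 172, 172, 172, 173, 174, 174, 172]
```

```bash
python3 -m crank '[{"jaw":0.8,"translation":[0.35,-0.04,0],"dr":[0,0,1.4]},{"jaw":0.8,"translation":[0.35,-0.04,-0.5],"dr":[0,0,2.8]},{"jaw":0.8,"translation":[0.35,-0.04,-1],"dr":[0,0,4.2]},{"jaw":0.8,"translation":[0.35,-0.04,-1.8],"dr":[0,0,5.6]},{"jaw":0.8,"translation":[0.35,-0.04,-2.6],"dr":[0,0,5.6]},{"jaw":0.8,"translation":[0.35,-0.04,-3.3],"dr":[0,0,5.6]},{"jaw":0.8,"translation":[0.35,-0.04,-4],"dr":[0,0,5.6]},{"jaw":0.8,"translation":[0.35,-0.04,-4],"dr":[0,0,5.6]},{"jaw":0.8,"translation":[0.35,-0.04,-4],"dr":[0,0,5.6]}]'; python3 -m crank '[{"jaw":0,"translation":[0,0,0],"dr":[0,0,0]},{"jaw":0,"translation":[0,0,0],"dr":[0,0,0]},{"jaw":0,"translation":[0,0,0],"dr":[0,0,0]},{"jaw":0,"translation":[0,0,0],"dr":[0,0,0]},{"jaw":0,"translation":[0,0,0],"dr":[0,0,0]},{"jaw":0,"translation":[0,0,0],"dr":[0,0,0]},{"jaw":0,"translation":[0,0,0],"dr":[0,0,0]},{"jaw":0,"translation":[0,0,0],"dr":[0,0,0]},{"jaw":0,"translation":[0,0,0],"dr":[0,0,0]}]' 50
```

```text
time_s: 7.98
ee_pos: [0.4833, 0.2211, 0.0289]
eef_rot: [3.141, 0.003, 0.484]
wrist_force: [1.3, -0.2, 1.3]
gripper_width: 0.0749
finger_force: 0.0
time_s: 8.73
ee_pos: [0.4834, 0.2228, 0.0296]
eef_rot: [-3.142, -0.0, 0.487]
wrist_force: [-0.8, -0.4, 3.5]
gripper_width: 0.0258
finger_force: 50.0
```

```bash
python3 -m crank '[{"jaw":0,"translation":[0,0,0.8],"dr":[0,0,0]},{"jaw":0,"translation":[0,0,1.8],"dr":[0,0,0]},{"jaw":0,"translation":[0,0,2.8],"dr":[0,0,-1]},{"jaw":0,"translation":[0.3,-0.9,3.4],"dr":[0,0,-2.2]},{"jaw":0,"translation":[0.6,-1.8,3.4],"dr":[0,0,-3.4]},{"jaw":0,"translation":[0.9,-2.7,3.4],"dr":[0,0,-4.6]},{"jaw":0,"translation":[1.2,-3.6,3.4],"dr":[0,0,-5.6]},{"jaw":0,"translation":[1.4,-4.5,3.4],"dr":[0,0,-5.6]},{"jaw":0,"translation":[1.6,-5.37,3.4],"dr":[0,0,-5.6]},{"jaw":0,"translation":[1.6,-5.37,3.4],"dr":[0,0,-5.6]}]'; python3 -m crank '[{"jaw":0,"translation":[0,0,0],"dr":[0,-1,0]},{"jaw":0,"translation":[0,0,0],"dr":[0,-2.2,0]},{"jaw":0,"translation":[0,0,0],"dr":[0,-3.4,0]},{"jaw":0,"translation":[0,0,0],"dr":[0,-4.4,0]},{"jaw":0,"translation":[0,0,0],"dr":[0,-4.4,0]},{"jaw":0,"translation":[0,0,0],"dr":[0,-4.4,0]},{"jaw":0,"translation":[0,0,0],"dr":[0,-4.4,0]}]'; python3 -c "
from h import *
R=cv2.Rodrigues(np.zeros(3))[0]
s=manip.sense()
from scipy.spatial.transform import Rotation as Q
q=Q.from_euler('xyz',s['eef_rot']);z=q.as_matrix()[:,2];print('tool z',z,'y',q.as_matrix()[:,1],'joints',np.round(s['joint_positions'],2))
n=np.array([-.3746,0,.9272])
print(s['ee_pos'],np.array([.58,.008,.0875])+.0596*n-s['ee_pos'])"
```

```text
time_s: 9.57
ee_pos: [0.548, 0.0006, 0.1656]
eef_rot: [3.139, -0.001, -0.01]
wrist_force: [-0.7, 0.2, -1.9]
gripper_width: 0.0259
finger_force: 50.0
time_s: 10.15
ee_pos: [0.5479, 0.0083, 0.1659]
eef_rot: [-3.141, -0.383, -0.002]
wrist_force: [1.1, 0.7, -0.7]
gripper_width: 0.0255
finger_force: 50.0
tool z [ 3.73742311e-01  1.84812102e-04 -9.27532561e-01] y [-1.68246797e-03 -9.99998200e-01 -8.77188868e-04] joints [-0.56  0.06  0.4   2.25  0.08  0.45 -1.8 ]
[0.54794576 0.00825785 0.16594462] [ 0.00972808 -0.00025785 -0.0231835 ]
```

```bash
python3 -m crank '[{"jaw":0,"translation":[0.2,0,-0.5],"dr":[0,0,0]},{"jaw":0,"translation":[0.41,0,-1],"dr":[0,0,0]},{"jaw":0,"translation":[0.41,0,-1],"dr":[0,0,0]},{"jaw":0,"translation":[0.41,0,-1],"dr":[0,0,0]}]'; python3 - <<'E'
from h import *
import pickle
D={}
for n in("scene","side"): D[n]=cam(n)
pickle.dump(D,open("d5.pkl","wb"))
s=D["side"]["img"];t=D["scene"]["img"]
f=lambda im,r,c:cv2.resize(im[r:r+75,c:c+50],(400,600),interpolation=cv2.INTER_CUBIC)
cv2.imwrite("pics/crop5.png",np.hstack([f(s,165,285),f(t,195,315)])[:,:,::-1])
q=manip.sense()["ee_pos"];n=np.array([-.3746,0,.9272])
for k in("scene","side"): print(k,[np.round(proj(D[k],x),1).tolist() for x in(q-.0296*n,q-.0296*n+.078*n,q-.0416*n)])
E
```

```text
time_s: 10.48
ee_pos: [0.564, 0.0075, 0.1246]
eef_rot: [3.141, -0.381, -0.003]
wrist_force: [0.1, -0.3, -1.6]
gripper_width: 0.026
finger_force: 50.0
scene [[332.7, 247.2], [324.8, 211.8], [333.9, 252.5]]
side [[309.2, 214.9], [322.5, 184.5], [307.3, 219.3]]
```

View pics/crop5.png

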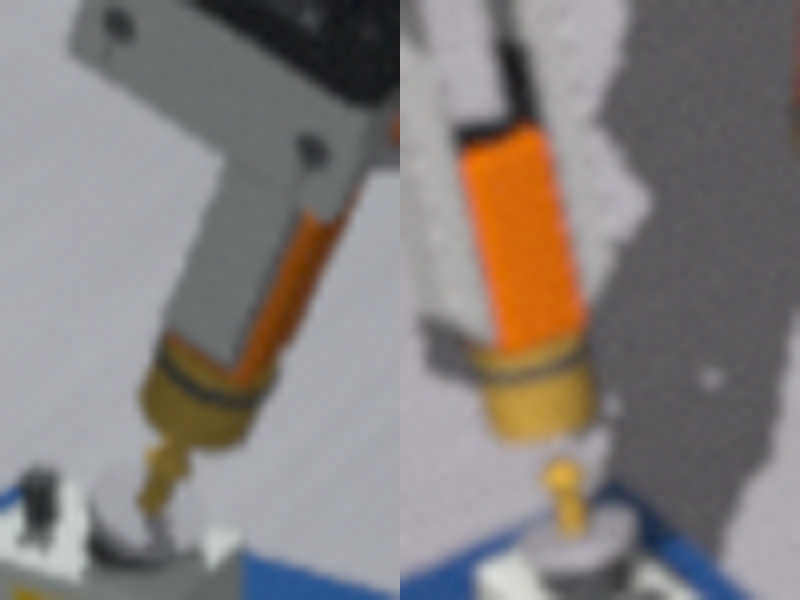

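Left (side): the coupler is tilted along the nipple, with the rim centre near crop (193,420) and the head at (169,459), on the axis. Right (scene): the rim centre is at (542,420) and the head at (563,475), about 1 px (2 mm) right of the axis. I'll check that numerically.

```bash
python3 - <<'E'
from h import *
import pickle
D=pickle.load(open("d5.pkl","rb"));q=np.array([.564,.0075,.1246]);n=np.array([-.3746,0,.9272])
for k,(r0,r1,c0,c1) in dict(scene=(234,266,320,345),side=(206,232,298,322)).items():
    h=cv2.cvtColor(D[k]["img"],cv2.COLOR_RGB2HSV);m=cv2.inRange(h,(12,110,50),(28,255,255))
    print(k)
    for r in range(r0,r1):
        x=np.where(m[r,c0:c1])[0]+c0
        # axis col at this row
        a,b=proj(D[k],q-.0296*n),proj(D[k],q-.06*n);ax=a[0]+(r-a[1])*(b[0]-a[0])/(b[1]-a[1])
        if len(x): print(r,x.min(),x.max(),"mid",(x.min()+x.max())/2,"axis",round(ax,1))
for d in((.002,0,0),(0,.002,0)): print(d,[np.round(proj(D[k],q+d)-proj(D[k],q),2) for k in D])
E
```

```text
scene
234 328 336 mid 332.0 axis 329.5
235 328 336 mid 332.0 axis 329.7
236 328 337 mid 332.5 axis 329.9
237 328 337 mid 332.5 axis 330.1
238 326 336 mid 331.0 axis 330.4
239 324 335 mid 329.5 axis 330.6
240 325 333 mid 329.0 axis 330.8
241 327 338 mid 332.5 axis 331.0
242 331 338 mid 334.5 axis 331.3
243 326 338 mid 332.0 axis 331.5
244 326 338 mid 332.0 axis 331.7
245 326 338 mid 332.0 axis 331.9
246 326 338 mid 332.0 axis 332.2
247 327 338 mid 332.5 axis 332.4
248 327 336 mid 331.5 axis 332.6
249 328 332 mid 330.0 axis 332.8
253 334 336 mid 335.0 axis 333.7
254 333 336 mid 334.5 axis 333.9
255 333 336 mid 334.5 axis 334.2
256 334 336 mid 335.0 axis 334.4
257 335 337 mid 336.0 axis 334.6
258 335 337 mid 336.0 axis 334.8
259 335 337 mid 336.0 axis 335.1
260 335 337 mid 336.0 axis 335.3
side
206 317 320 mid 318.5 axis 313.5
207 306 319 mid 312.5 axis 313.1
208 306 318 mid 312.0 axis 312.6
209 306 318 mid 312.0 axis 312.2
210 307 318 mid 312.5 axis 311.8
211 304 318 mid 311.0 axis 311.3
212 304 318 mid 311.0 axis 310.9
213 304 317 mid 310.5 axis 310.4
214 303 316 mid 309.5 axis 310.0
215 303 311 mid 307.0 axis 309.6
216 304 315 mid 309.5 axis 309.1
217 304 315 mid 309.5 axis 308.7
218 305 314 mid 309.5 axis 308.3
219 306 314 mid 310.0 axis 307.8
220 306 312 mid 309.0 axis 307.4
221 304 307 mid 305.5 axis 306.9
222 304 307 mid 305.5 axis 306.5
223 304 307 mid 305.5 axis 306.1
224 304 306 mid 305.0 axis 305.6
225 304 305 mid 304.5 axis 305.2
226 303 305 mid 304.0 axis 304.7
227 303 304 mid 303.5 axis 304.3
228 303 304 mid 303.5 axis 303.9
(0.002, 0, 0) [array([0.58, 0.49]), array([-0.92, -0.23])]
(0, 0.002, 0) [array([ 0.79, -0.34]), array([-0.5 ,  0.44])]
```

The head is about 1.2 mm further in x and 1 mm in y than the coupler axis. I'll correct for that and advance along the nipple axis.

```bash
python3 -m crank '[{"jaw":0,"translation":[0.03,0.025,0],"dr":[0,0,0]},{"jaw":0,"translation":[0.08,0.025,-0.12],"dr":[0,0,0]},{"jaw":0,"translation":[0.13,0.025,-0.24],"dr":[0,0,0]},{"jaw":0,"translation":[0.18,0.025,-0.36],"dr":[0,0,0]},{"jaw":0,"translation":[0.225,0.025,-0.48],"dr":[0,0,0]},{"jaw":0,"translation":[0.225,0.025,-0.48],"dr":[0,0,0]}]' 60
```

```text
time_s: 11.08
ee_pos: [0.5726, 0.009, 0.1052]
eef_rot: [-3.141, -0.383, -0.002]
wrist_force: [0.1, 0.7, -6.4]
gripper_width: 0.026
finger_force: 60.0
```

```bash
python3 -m crank '[{"jaw":0,"translation":[0.02,0,-0.05],"dr":[0,0,0]},{"jaw":0,"translation":[0.04,0,-0.1],"dr":[0,0,0]},{"jaw":0,"translation":[0.055,0,-0.14],"dr":[0,0,0]},{"jaw":0,"translation":[0.055,0,-0.14],"dr":[0,0,0]},{"jaw":0,"translation":[0.055,0,-0.14],"dr":[0,0,0]}]'
```

```text
time_s: 11.5
ee_pos: [0.5748, 0.0089, 0.1006]
eef_rot: [-3.141, -0.384, -0.002]
wrist_force: [-3.8, -0.5, 2.8]
gripper_width: 0.0257
finger_force: 60.0
```

```bash
python3 -m crank '[{"jaw":0,"translation":[0.01,0,-0.025],"dr":[0,0,0]},{"jaw":0,"translation":[0.02,0,-0.05],"dr":[0,0,0]},{"jaw":0,"translation":[0.03,0,-0.07],"dr":[0,0,0]},{"jaw":0,"translation":[0.03,0,-0.07],"dr":[0,0,0]},{"jaw":0,"translation":[0.03,0,-0.07],"dr":[0,0,0]}]'
```

```text
time_s: 11.92
ee_pos: [0.576, 0.0089, 0.0979]
eef_rot: [-3.141, -0.384, -0.002]
wrist_force: [-6.9, 0.7, 7.0]
gripper_width: 0.0259
finger_force: 60.0
```

```bash
python3 -m crank '[{"jaw":0,"translation":[0.007,0,-0.017],"dr":[0,0,0]},{"jaw":0,"translation":[0.014,0,-0.035],"dr":[0,0,0]},{"jaw":0,"translation":[0.014,0,-0.035],"dr":[0,0,0]},{"jaw":0,"translation":[0.014,0,-0.035],"dr":[0,0,0]}]'
```

```text
time_s: 12.25
ee_pos: [0.5764, 0.009, 0.0969]
eef_rot: [-3.14, -0.384, -0.003]
wrist_force: [-12.3, -0.1, 17.0]
gripper_width: 0.0256
finger_force: 60.0
```

```bash
python3 -m crank '[{"jaw":0,"translation":[0,0,0],"dr":[0,0,0]},{"jaw":0,"translation":[0,0,0],"dr":[0,0,0]},{"jaw":0,"translation":[0,0,0],"dr":[0,0,0]},{"jaw":0,"translation":[0,0,0],"dr":[0,0,0]},{"jaw":0,"translation":[0,0,0],"dr":[0,0,0]},{"jaw":0,"translation":[0,0,0],"dr":[0,0,0]}]'; python3 - <<'E'
from h import *
import pickle
D={k:cam(k) for k in("scene","side")};q=manip.sense()["ee_pos"];n=np.array([-.3746,0,.9272])
for k,(r0,r1,c0,c1) in dict(scene=(236,270,322,350),side=(208,236,295,322)).items():
    h=cv2.cvtColor(D[k]["img"],cv2.COLOR_RGB2HSV);m=cv2.inRange(h,(12,110,50),(28,255,255))
    ys,xs=np.where(m[r0:r1,c0:c1]);l=cv2.fitLine(np.c_[xs,ys].astype(np.float32),2,0,.01,.01).ravel()
    print(k,"sleeve rows",ys.min()+r0,ys.max()+r0,"mean",xs.mean()+c0,ys.mean()+r0,"expected sleeve centre",proj(D[k],q-.0176*n),"rim",proj(D[k],q-.0296*n))
E
```

```text
time_s: 12.75
ee_pos: [0.5764, 0.009, 0.0969]
eef_rot: [-3.14, -0.384, -0.003]
wrist_force: [-13.1, -0.1, 16.5]
gripper_width: 0.0254
finger_force: 60.0
scene sleeve rows 236 262 mean 335.1616541353383 249.5187969924812 expected sleeve centre [335.22549932 255.67143087] rim [336.39915776 260.93219251]
side sleeve rows 208 232 mean 307.59638554216866 221.8975903614458 expected sleeve centre [305.56320323 222.25528622] rim [303.70498727 226.51352667]
```

```bash
python3 -c "
from workcell import manip
print(manip.finish_job())"
```

```text
the job is handed in; nothing more can be done
None
```

I handed the job in at about 13 s, but no verdict came back: the block is in the dock, and the coupler is on the nipple and still gripped, held down at about 20 N along its axis. Force and position readings suggest it snapped on and the rim reached the flange, but the plunger travel and the block's final seating were not measured directly.

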